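# Slide the copper backing bar under the seam to its detent and hold it

### The job

Take the carriage of the index slide by its upright black grip and slide it along the rail, so that its copper head goes in under the edge of the sheet-steel cover, until you feel the carriage's ball drop into the groove of the index strip. Stop there and finish while holding: keep the grip pinched between the fingers and the carriage still, with the ball in the groove, so that the seam can be tacked. Leave the other things on the bench where they lie.

Things in the scene. Friction and masses are not known exactly. Their poses are not given: they have to be found in the camera images.
- rail: Fixed index slide: grey base plate 340 x 120 x 12 mm with a steel guide bar along it. Origin: centre of the plate's underside, on the bench. x points along the guide bar, the way the carriage is to be slid (towards the cover); z up. On it at y = -42 mm lies a steel index strip, 22 mm wide, top 24 mm above the bench, with one 90-degree groove across it, 14 mm wide.
- carriage (a joint): Travel of the carriage along the rail's x, m: starts at 0 to 0.04; the groove comes anywhere from 0.09 to 0.145 (strip set anew each time); far stop 0.185. Aluminium block 60 x 50 mm, top 48 mm above the bench; cannot lift or turn. It drags with 2 to 3 N; the ball pulls it into the groove with some 5 N; pushing it out again takes 9 to 15 N.
- ball (a joint): Sprung 12 mm ball under the housing on the carriage's side, hidden: under 0.001 m while it rides on top of the strip, about 0.0045 at the bottom of the groove; it slopes between over 5 to 7 mm of travel on each side of the groove's centre. The groove is 42 mm to the -y side of the grip and in line with it when the ball is in; visible from above until the carriage covers it.
- grip (a point): Point on the axis of the carriage's upright black grip, 83 mm above the bench. The grip is a square bar 24 x 24 mm, sides along the rail's x and y, from the carriage's top (48 mm) up to 110 mm above the bench. Axes as the rail's. A copper bar 24 mm wide, top 58 mm above the bench, lies just in front of it (+x); nothing stands beside it.
- head (a point): Front edge of the copper head, middle, 53 mm above the bench and 151 mm ahead of the grip. The head is 36 mm (along x) x 60 mm x 10 mm, its top 58 mm above the bench.
- cover: Workpiece: folded sheet-steel cover fixed over the rail's far end, 190 mm (x) x 152 x 63 mm high, sheet 3 mm, open in front and below, a blue magnet 16 mm high on top. Origin: under the middle of its front edge, on the bench; x points into it. With the ball in the groove the grip stands 104 to 116 mm before this edge, the head 35 to 47 mm in under it.
- offcut: Loose offcut of 40 mm square steel tube, 90 mm long; origin under its middle. Leave alone.
- tin: Loose open metal tin, 70 mm across, 75 mm high; origin under its middle. Leave alone.
- hammer: Loose hammer, 220 mm long, lying on the bench. Leave alone.
- magnet: Loose L-shaped steel welding magnet, 90 x 92 x 22 mm; origin under one leg's middle. Leave alone.
Mind the look-alikes: they are no part of the job. Of the things that look like the cover, take the one that is farthest to the robot's left at the start.

How it is judged:
On the way:
1. the carriage, held by its grip, brings the copper head in under the cover's edge (x of head in the frame of cover above 0.005 m and contact force between the fingers and carriage above 2 N and x of the grasp point in the frame of grip between -0.014 and 0.014 m and y of the grasp point in the frame of grip between -0.014 and 0.014 m and z of the grasp point in the frame of grip between -0.025 and 0.03 m), for 0.1 s.
At the end, for the whole second after the job is handed in: Ball dropped at least 2.8 mm into the groove, copper head 30 mm or more under the cover, carriage still (under 10 mm/s) and held: black grip between the fingers (grasp point within 14 mm of its axis, 25 mm below to 30 mm above the grip point), over 2 N of contact (value of joint ball above 0.0028 m and value of joint carriage between 0.085 and 0.15 m and velocity of joint carriage between -0.01 and 0.01 m/s and x of head in the frame of cover above 0.03 m and contact force between the fingers and carriage above 2 N and x of the grasp point in the frame of grip between -0.014 and 0.014 m and y of the grasp point in the frame of grip between -0.014 and 0.014 m and z of the grasp point in the frame of grip between -0.025 and 0.03 m); the arm keeps its last pose, push and grip.
It fails at once if a bystander (offcut, tin, hammer, magnet) is moved more than 20 mm (distance of any of offcut, tin, hammer, magnet from where it was at the start of the episode above 0.02 m).
It also fails if it takes over 38 s, if anything falls off the work surface, if the arm or the gripper's body presses on something with over 40 N, if the wrist force passes 120 N, or if a joint passes its speed limit or range.

### The arm

A 7-joint arm with a two-finger parallel gripper is mounted at the origin on the work surface. World frame = base frame: x ahead of the robot, y to its left, z up, the work surface at z = 0. Lengths are in m, angles in rad, forces in N, time in s.
With the tool pointing down it reaches from about 0.425 to 0.875 m from the base axis. Payload 4.7 kg.
Tool frame: the origin (TCP) lies on the mounting face of the last link; the fingertips stand 182 mm ahead of it and the grasp point (between the pads) lies 164 mm ahead of it; z points along the fingers, y is the direction in which the jaws open and shut (so a half turn about z gives the same grasp; the last joint's range is limited). The gripper opens to 87 mm and grips with 3 to 60 N. Pads are 19 mm wide; open, the fingers measure 117 mm over their backs; the gripper's body (75 mm by 190 mm) begins 51 mm behind the grasp point.
Start: joints at [1.273, 0.321, -0.07, 1.45, 0.023, 1.371, -0.057], TCP at [0.199, -0.619, 0.405] pointing down, gripper open.
Joint ranges: [-2.86, 2.86], [-0.3, 2.09], [-1.38, 1.24], [0.06, 2.45], [-1.56, 4.7], [0.09, 2.05], [-2.69, 2.69]. Speed limits (rad/s): [2.57, 2.57, 3.14, 3.14, 3.14, 3.14, 3.14].

### API

Orientations are given as a rotation vector (axis times angle).
In Python, from bench import ctrl gives the robot as it stands. The module is installed in compiled form; this text tells all that it offers.
- The arm moves only by the tool play_rows, never from a script. Its argument "targets" is text: rows parted by semicolons, each of 7 numbers parted by spaces: the shift along the tool's x, y, z in cm, then the turn, a rotation vector about the tool's x, y, z in rad, then the opening, from -1 (shut) to 1 (fully open). In form: x y z ax ay az grip; .... A call has 1 to 20 rows; each row shifts and turns the pose as measured when the row begins, along the tool's axes as they then stand; what a row does not reach is not made up. A row lasts 1/8 s, in which the tool goes at most 62.5 mm and 10.7 degrees, less where a joint would pass 70% of its speed; a pose out of reach is approached as far as the arm can. A call is refused whole if a number of a shift passes 6.25 or a number of a turn 0.188, either way. A call with a gripper value outside its range is refused whole. The fingers move at their own pace and stop on an object; "newtons" is the grip in N (left out, the last holds). Time passes only in rows, so rows that do not move let the fingers close. It gives the time, the measured TCP pose, the force and the opening at its end, in the units of the state.
- ctrl.get_state(): the state, without advancing time (a new reading comes with each control period).
- ctrl.get_image(name): name is "side" or "top" or "wrist"; returns a dict with "pixels" (400x640x3 uint8, blue, green, red), "depth" (400x640 float32, m along the optical axis (not along the pixel's ray), 0 where there is no reading), "intrinsics" (3x3 intrinsics, pixels), "R" (3x3) and "t" (3): a world point X has camera coordinates R X + t. Camera axes: x right, y down, z forward; pixel columns grow to the right and rows downward; lengths in m; the calibration is good to about 2 mm. A picture is of the moment at which its call begins.
- ctrl.close_job(): hands the job in, once; it reports no verdict.
The state is a dict: "time": time; "joint_positions": joint angles; "qd": joint speeds; "joint_torque": joint torques, N m; "position": TCP position; "tool_rot": TCP orientation; "ft_force": force on the tool from outside, world axes, zero at the start; "torque": the same for the moment, N m; "grip_width": opening from 0.0 (shut) to 1.0 (fully open).
Only numpy, scipy, OpenCV 4.12 (cv2) and the standard library are available. Lean on these libraries where they do the work, as an engineer would, in place of code of your own. Each camera call takes 0.05 s, during which the arm holds its last target.

## Working session

There is one attempt and no reset: what is moved stays moved. The work goes in short steps, Python scripts to look and compute and a tool call to move; the robot and the scene stay as the last step left them, time stands still between calls to the robot, and variables do not carry over. Pictures are saved under pics/ and viewed, and the job is handed in when it is done.

Besides the shell and the picture viewer there is one more tool, called by a JSON object that holds its "name" and its "arguments", one argument or row to a line. play_rows: Moves the arm, as the interface text tells. Its arguments: {"type":"object","properties":{"targets":{"type":"string"},"newtons":{"type":"number"}},"required":["targets"]}

```bash
mkdir -p pics; python3 - <<'E'
from bench import ctrl
import cv2,numpy as np
s=ctrl.get_state();print({k:np.round(v,3) for k,v in s.items()})
for n in["side","top","wrist"]:
    d=ctrl.get_image(n);cv2.imwrite(f"pics/{n}0.png",d["pixels"]);np.savez(f"/tmp/{n}0.npz",**d)
    print(n,np.round(d["intrinsics"],1).tolist(),np.round(d["R"],3).tolist(),np.round(d["t"],3), "cam",np.round(-d["R"].T@d["t"],3))
E
```

```text
{'time': np.float64(0.0), 'joint_positions': array([ 1.273,  0.322, -0.07 ,  1.452,  0.023,  1.371, -0.057]), 'qd': array([-0.   , -0.   ,  0.   , -0.001, -0.001, -0.001, -0.001]), 'joint_torque': array([-0.0000e+00, -4.9129e+01, -4.0400e-01, -3.1253e+01, -6.4000e-02,
        4.4000e-02,  0.0000e+00]), 'position': array([ 0.199, -0.618,  0.404]), 'tool_rot': array([-3.102e+00, -4.880e-01,  1.000e-03]), 'ft_force': array([ 0.09 ,  0.531, -1.006]), 'torque': array([ 0.002,  0.007, -0.013]), 'grip_width': np.float64(1.0)}
side [[423.3, 0.0, 320.2], [0.0, 423.3, 208.2], [0.0, 0.0, 1.0]] [[-0.839, -0.544, 0.015], [-0.312, 0.458, -0.832], [0.446, -0.703, -0.554]] [0.375 0.303 0.771] cam [0.065 0.607 0.674]
top [[452.2, 0.0, 317.6], [0.0, 452.2, 203.9], [0.0, 0.0, 1.0]] [[0.005, -0.999, -0.034], [-0.999, -0.003, -0.04], [0.04, 0.034, -0.999]] [-0.128  0.569  1.109] cam [ 0.525 -0.163  1.126]
wrist [[314.5, 0.0, 322.2], [0.0, 314.5, 200.5], [0.0, 0.0, 1.0]] [[0.307, -0.952, -0.002], [-0.917, -0.297, 0.267], [-0.255, -0.081, -0.964]] [-0.648 -0.034  0.389] cam [ 0.267 -0.595  0.383]
```

View pics/top0.png

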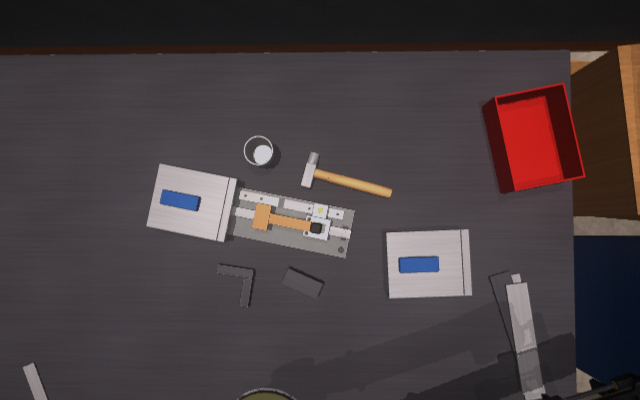

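View pics/side0.png

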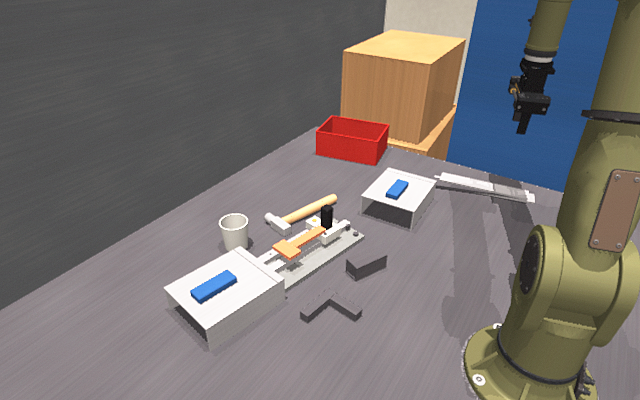

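View pics/wrist0.png

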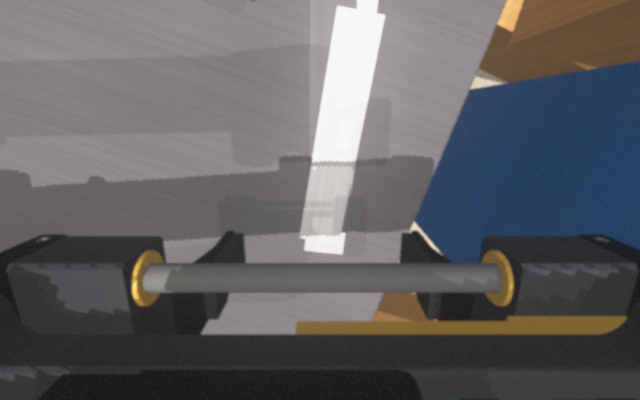

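Top view: candidate covers are at px (192,203), at the rail's end, and at (428,265), standing alone. The first is farthest left (+y), so I take that one. There is only one black grip, at (316,228). The copper head is at (262,217). The tin (259,152), hammer (345,180), magnet (240,280) and offcut (303,282) are the bystanders. Next is a close crop and measurements.

```bash
cat > h.py <<'E'
import numpy as np,cv2
def ray(d,u,v,z):
    K,R,t=d["intrinsics"],d["R"],d["t"];c=-R.T@t
    w=R.T@np.linalg.solve(K,[u,v,1.]);return c+w*(z-c[2])/w[2]
def proj(d,X):
    p=d["intrinsics"]@(d["R"]@np.array(X)+d["t"]);return p[:2]/p[2]
E
python3 - <<'E'
import numpy as np,cv2
from h import *
d=np.load("/tmp/top0.npz");p=d["pixels"]
cv2.imwrite("pics/crop0.png",cv2.resize(p[150:270,140:370],None,fx=3.4,fy=3.4,interpolation=cv2.INTER_CUBIC))
R,t,K=d["R"],d["t"],d["intrinsics"]
v,u=np.mgrid[:400,:640];Z=d["depth"]
P=((np.stack([(u-K[0,2])/K[0,0]*Z,(v-K[1,2])/K[1,1]*Z,Z],-1)-t)@R)
hsv=cv2.cvtColor(p,cv2.COLOR_BGR2HSV)
m=(P[...,2]>.095)&(P[...,2]<.125)&(u>290)&(u<345)&(v>205)&(v<250)
print("grip",m.sum(),P[m].mean(0),P[m].min(0),P[m].max(0), np.c_[u[m],v[m]].mean(0))
# copper
c=(cv2.inRange(hsv,(5,120,100),(22,255,255))>0)&(u>230)&(u<330)&(v>195)&(v<240)
cn,_=cv2.findContours(c.astype(np.uint8),0,2);cn=max(cn,key=cv2.contourArea)
print("copper z",np.median(P[c][:,2]),c.sum())
X=np.array([ray(d,a,b,.058) for a,b in zip(u[c],v[c])])
# carriage direction by PCA of the bar+head
q=X[:,:2];w,V=np.linalg.eigh(np.cov(q.T));ax=V[:,1]*np.sign(V[1,1]);print("copper axis deg",np.degrees(np.arctan2(ax[1],ax[0])),q.mean(0))
# cover top
m=(P[...,2]>.057)&(P[...,2]<.07)&(u>140)&(u<245)&(v>155)&(v<250)&~c
m=cv2.morphologyEx(m.astype(np.uint8),cv2.MORPH_OPEN,np.ones((3,3)))
cn,_=cv2.findContours(m,0,2);cn=max(cn,key=cv2.contourArea)
C=np.array([ray(d,a,b,.063)[:2] for a,b in cn[:,0]]).astype(np.float32)
r=cv2.minAreaRect(C);print("cover",r);print(cv2.boxPoints(r))
# plate edges: brightness
E
```

```text
grip 112 [ 0.51308389 -0.12436751  0.11061421] [ 0.50032019 -0.13702846  0.10494327] [ 0.52499768 -0.11206773  0.11623088] [315.34821429 227.3125    ]
copper z 0.059423026685470975 729
copper axis deg 79.3519055959862 [ 0.53060119 -0.02934059]
cover ((0.5715177655220032, 0.1729394495487213), (0.19122788310050964, 0.15188783407211304), 78.85179138183594)
[[0.47852018 0.09381329]
 [0.6275419  0.06444614]
 [0.6645154  0.2520656 ]
 [0.51549363 0.28143275]]
```

View pics/crop0.png

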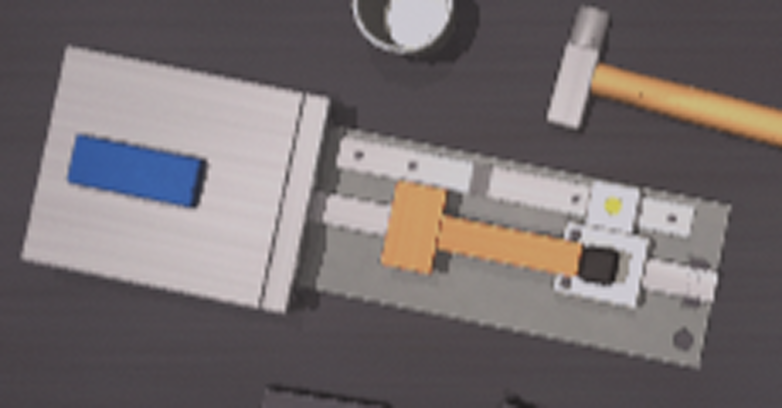

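```bash
python3 - <<'E'
import numpy as np,cv2
from h import *
d=np.load("/tmp/top0.npz");s=np.load("/tmp/side0.npz")
a=np.radians(78.9);ex=np.array([np.cos(a),np.sin(a)]);ey=np.array([-ex[1],ex[0]])
f=lambda x,y:(140+x/3.4,150+y/3.4)
g=ray(d,315.35+.0,227.3,.11)[:2];G=np.array([.5127,-.1245])
print("grip ray",g)
rel=lambda n,px,z:print(n,np.round((ray(d,*px,z)[:2]-g)@np.c_[ex,ey]*1000,1))
rel("groove",f(481,179),.02);rel("grooveL",f(472,176),.024);rel("grooveR",f(490,180),.024)
rel("headfront a",f(398,181),.058);rel("headfront b",f(381,263),.058)
rel("yellow dot",f(613,205),.05);rel("plate c1",f(730,205),.012);rel("plate c2",f(699,366),.012);rel("plate c3",f(345,128),.012)
fc=(np.array([.47852,.09381])+[.62754,.06445])/2;print("cover front",fc,(fc-g)@np.c_[ex,ey]*1000)
print("grip in side",proj(s,[*g,.11]))
cv2.imwrite("pics/sidecrop.png",cv2.resize(s["pixels"][180:300,230:390],None,fx=4,fy=4))
E
```

```text
grip ray [ 0.51310439 -0.12434886]
groove [ 96.7 -41.1]
grooveL [103.1 -41.8]
grooveR [ 89.7 -41.6]
headfront a [148.9 -27.6]
headfront b [149.   30.8]
yellow dot [ -1.4 -40.8]
plate c1 [-83.2 -58.2]
plate c2 [-83.8  60. ]
plate c3 [202.9 -58.2]
cover front [0.55303 0.07913] [ 2.07358866e+02 -4.56227607e-03]
grip in side [325.67021192 205.76961835]
```

View pics/sidecrop.png

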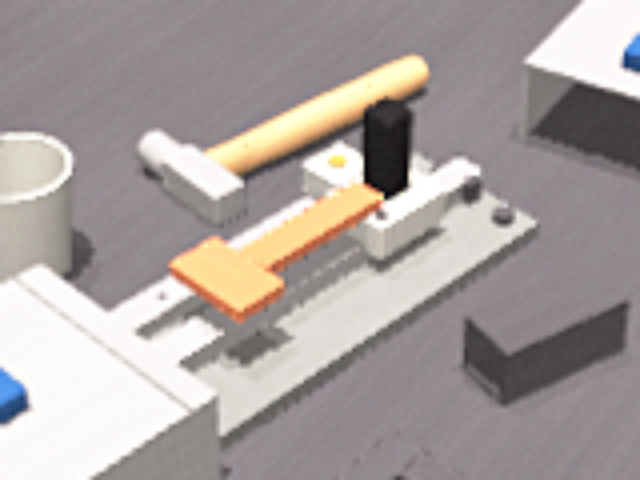

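{"name": "play_rows", "arguments": {
  "targets": "5.5 -1 0 0 0 -0.085 1;5.5 -1 0 0 0 -0.085 1;5.5 -1 0 0 0 -0.085 1;5.5 -1 0 0 0 -0.085 1;5.5 -1 0 0 0 -0.085 1;5.5 -1 0 0 0 -0.085 1",
  "newtons": 40
}}

```text
time: 0.9
position: [0.4533, -0.4018, 0.4001]
tool_rot: [-2.874, -1.258, 0.006]
ft_force: [0.2, -0.7, 0.3]
grip_width: 1.0
```

The side view agrees: the grip's top projects to (326,206), right on the black bar. The groove is about 96.5 mm ahead, 111 mm before the cover edge, so it lies in the stated band. I carry on.

{"name": "play_rows", "arguments": {
  "targets": "4.6 -1.2 0 0 0 -0.092 1;4.6 -1.2 0 0 0 -0.092 1;4.6 -1.2 0 0 0 -0.092 1;4.6 -1.2 0 0 0 -0.092 1;4.6 -1.2 0 0 0 -0.092 1;4.6 -1.2 0 0 0 -0.092 1;0 0 0 0 0 0 1"
}}

```text
time: 1.78
position: [0.5269, -0.1132, 0.3989]
tool_rot: [-2.389, -2.028, 0.001]
ft_force: [0.1, -0.7, -0.6]
grip_width: 0.999
```

```bash
cat > st.py <<'E'
from bench import ctrl
import numpy as np
from scipy.spatial.transform import Rotation as Ro
s=ctrl.get_state();R=Ro.from_rotvec(s["tool_rot"]).as_matrix();p=s["position"]
gp=p+R@[0,0,.164];a=np.radians(78.9)
Rt=np.c_[[np.cos(a),np.sin(a),0],[np.sin(a),-np.cos(a),0],[0,0,-1]]
print("t",s["time"],"grasp",gp.round(4),"rotneed(tool)",Ro.from_matrix(R.T@Rt).as_rotvec().round(4))
e=np.array([.5131,-.1243,.085])-gp
print("rail-frame grasp rel grip0 mm",((-e)@Rt*1000).round(1),"to go, tool cm",(R.T@e*100).round(2),"F rail axes",(s["ft_force"]@Rt).round(1),"grip",s["grip_width"], "qd",np.abs(s["qd"]).max().round(4),"q",s["joint_positions"].round(2))
E
python3 st.py
```

```text
t 1.775 grasp [ 0.5259 -0.1123  0.2349] rotneed(tool) [-0.0066 -0.0046  0.0304]
rail-frame grasp rel grip0 mm [  14.2   10.3 -149.9] to go, tool cm [-1.46 -0.97 14.99] F rail axes [-0.6  0.2  0.6] grip 0.9987093760060979 qd 0.0654 q [ 0.69  0.13 -0.57  1.72  0.06  1.33 -0.05]
```

{"name": "play_rows", "arguments": {
  "targets": "-1.45 -0.95 1 -0.007 -0.005 0.03 1;0 0 2 0 0 0 1;0 0 2 0 0 0 1;0 0 0 0 0 0 1"
}}

```text
time: 2.28
position: [0.5141, -0.1296, 0.3473]
tool_rot: [2.43, 1.988, -0.003]
ft_force: [-1.2, -0.5, -0.4]
grip_width: 1.001
```

```bash
python3 st.py; python3 - <<'E'
from bench import ctrl
import cv2,numpy as np
for n in["wrist","top"]:
    d=ctrl.get_image(n);np.savez(f"/tmp/{n}1.npz",**d);cv2.imwrite(f"pics/{n}1.png",d["pixels"])
E
```

```text
t 2.275 grasp [ 0.514  -0.1301  0.1833] rotneed(tool) [ 0.0003  0.0031 -0.0055]
rail-frame grasp rel grip0 mm [ -5.6   2.  -98.3] to go, tool cm [ 0.58 -0.21  9.82] F rail axes [-0.8 -1.1  0.4] grip 1.0011103516790014 qd 0.0339 q [ 0.7   0.14 -0.55  1.81  0.08  1.22 -0.07]
```

View pics/wrist1.png

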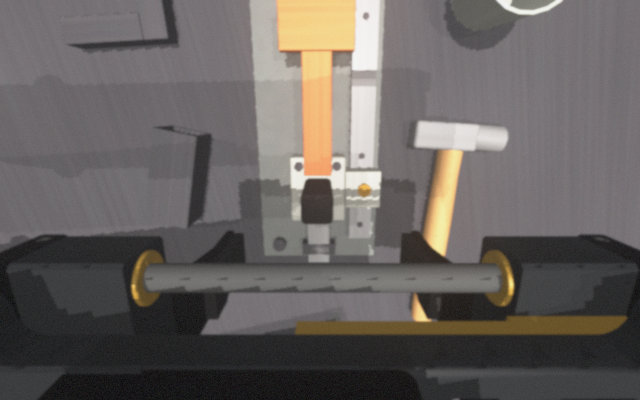

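The wrist view has the grip at (317,200), centred between the fingers, with the rail straight up the picture. Descending.

{"name": "play_rows", "arguments": {
  "targets": "0.55 -0.2 2 0 0 -0.005 1;0 0 2.5 0 0 0 1;0 0 2.5 0 0 0 1;0 0 1.5 0 0 0 1;0 0 0 0 0 0 1"
}}

```text
time: 3.0
position: [0.5174, -0.1257, 0.2677]
tool_rot: [2.418, 1.984, 0.008]
ft_force: [0.1, 0.3, -0.4]
grip_width: 1.003
```

```bash
python3 st.py
```

```text
t 3.0 grasp [ 0.5195 -0.127   0.1037] rotneed(tool) [ 0.0139  0.005  -0.0026]
rail-frame grasp rel grip0 mm [ -1.4   6.8 -18.7] to go, tool cm [ 0.15 -0.71  1.86] F rail axes [0.3 0.1 0.4] grip 1.003474732620841 qd 0.0256 q [ 0.68  0.22 -0.54  1.89  0.14  1.05 -0.12]
```

{"name": "play_rows", "arguments": {
  "targets": "0.15 -0.7 1 0.014 0.005 0 1;0 0 0.9 0 0 0 1;0 0 0 0 0 0 1"
}}

```text
time: 3.38
position: [0.5115, -0.1231, 0.2495]
tool_rot: [2.427, 1.991, 0.002]
ft_force: [-0.0, -0.4, -0.6]
grip_width: 0.997
```

```bash
python3 st.py
```

```text
t 3.375 grasp [ 0.5118 -0.1232  0.0855] rotneed(tool) [ 0.0024  0.0002 -0.003 ]
rail-frame grasp rel grip0 mm [ 0.9 -1.5 -0.5] to go, tool cm [-0.09  0.15  0.05] F rail axes [-0.4  0.1  0.6] grip 0.9969406357537692 qd 0.0127 q [ 0.68  0.24 -0.54  1.92  0.14  1.02 -0.13]
```

Within about 1.5 mm of the grip's axis. Closing.

{"name": "play_rows", "arguments": {
  "targets": "0 0.1 0 0 0 0 -1;0 0 0 0 0 0 -1;0 0 0 0 0 0 -1;0 0 0 0 0 0 -1;0 0 0 0 0 0 -1;0 0 0 0 0 0 -1",
  "newtons": 40
}}

```text
time: 4.12
position: [0.5131, -0.1233, 0.2505]
tool_rot: [2.426, 1.99, 0.004]
ft_force: [-0.1, -0.0, 0.3]
grip_width: 0.402
```

```bash
python3 st.py; python3 - <<'E'
from bench import ctrl
import cv2
d=ctrl.get_image("wrist");cv2.imwrite("pics/wrist2.png",d["pixels"])
E
```

```text
t 4.125 grasp [ 0.5137 -0.1236  0.0865] rotneed(tool) [ 0.0043  0.0005 -0.003 ]
rail-frame grasp rel grip0 mm [ 0.9  0.5 -1.5] to go, tool cm [-0.09 -0.05  0.15] F rail axes [-0.  -0.1 -0.3] grip 0.401691855362398 qd 0.0021 q [ 0.68  0.24 -0.54  1.92  0.14  1.02 -0.13]
```

View pics/wrist2.png

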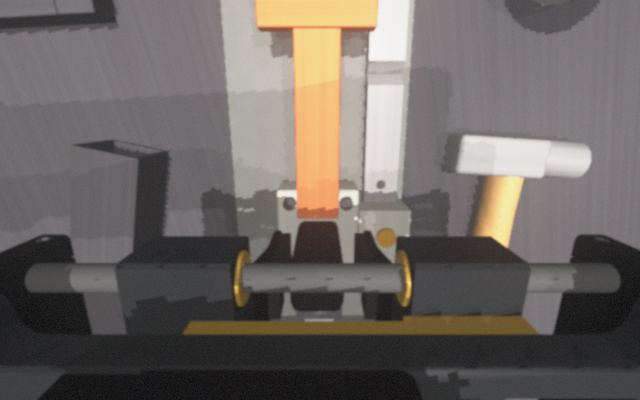

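The fingers sit at (270,270) and (370,270) beside the grip and are still closing.

{"name": "play_rows", "arguments": {
  "targets": "0 0 0 0 0 0 -1;0 0 0 0 0 0 -1;0 0 0 0 0 0 -1;0 0 0 0 0 0 -1"
}}

```text
time: 4.68
position: [0.5115, -0.123, 0.2501]
tool_rot: [-2.428, -1.992, 0.003]
ft_force: [-2.5, -0.2, 0.7]
grip_width: 0.27
```

```bash
python3 st.py
```

```text
t 4.675 grasp [ 0.5113 -0.1231  0.0861] rotneed(tool) [-0.0013  0.001  -0.0028]
rail-frame grasp rel grip0 mm [ 0.8 -2.  -1.1] to go, tool cm [-0.08  0.2   0.11] F rail axes [-0.7 -2.4 -0.7] grip 0.26983317563456405 qd 0.0016 q [ 0.68  0.24 -0.54  1.92  0.14  1.03 -0.13]
```

Pinched: 0.27 of 87 mm is 23.5 mm. Now I slide in steps, stopping short of the expected groove.

{"name": "play_rows", "arguments": {
  "targets": "1 0 0 0 0 0 -1;1.5 0 0 0 0 0 -1;1.5 0 0 0 0 0 -1;1.5 0 0 0 0 0 -1;0 0 0 0 0 0 -1"
}}

```text
time: 5.3
position: [0.52, -0.0822, 0.25]
tool_rot: [2.429, 1.973, -0.032]
ft_force: [-0.2, 9.0, -0.0]
grip_width: 0.272
```

```bash
python3 st.py
```

```text
t 5.3 grasp [ 0.5187 -0.0858  0.0861] rotneed(tool) [-0.0035  0.0235 -0.0125]
rail-frame grasp rel grip0 mm [38.8 -1.9 -1.1] to go, tool cm [-3.88  0.24  0.2 ] F rail axes [ 8.8 -1.9  0. ] grip 0.2720675831010355 qd 0.0082 q [ 0.61  0.24 -0.56  1.91  0.18  1.03 -0.24]
```

{"name": "play_rows", "arguments": {
  "targets": "1 0 0 0 0.02 -0.01 -1;1.2 0 0 0 0 0 -1;1.2 0 0 0 0 0 -1;0.8 0 0 0 0 0 -1;0 0 0 0 0 0 -1;0 0 0 0 0 0 -1"
}}

```text
time: 6.05
position: [0.5262, -0.053, 0.25]
tool_rot: [2.426, 1.978, -0.036]
ft_force: [-3.7, -1.5, 1.0]
grip_width: 0.277
```

```bash
python3 st.py;python3 - <<'E'
from bench import ctrl
import cv2,numpy as np
for n in["wrist","top"]:
    d=ctrl.get_image(n);np.savez(f"/tmp/{n}3.npz",**d);cv2.imwrite(f"pics/{n}3.png",d["pixels"])
E
```

```text
t 6.05 grasp [ 0.5244 -0.0568  0.0861] rotneed(tool) [-0.0058  0.025  -0.0093]
rail-frame grasp rel grip0 mm [68.4 -1.9 -1.1] to go, tool cm [-6.83  0.25  0.28] F rail axes [-2.2 -3.4 -1. ] grip 0.27692803770018015 qd 0.003 q [ 0.56  0.25 -0.58  1.91  0.19  1.04 -0.3 ]
```

View pics/wrist3.png

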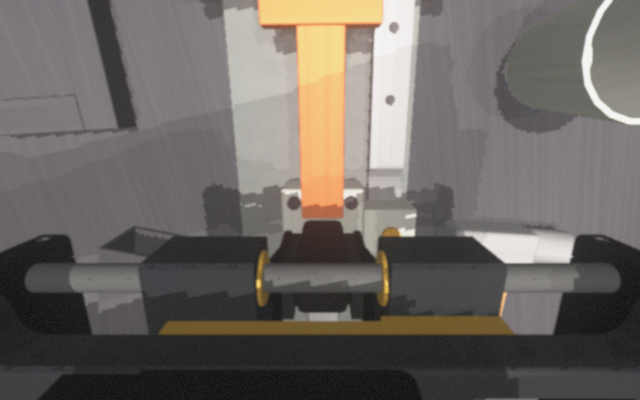

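View pics/top3.png

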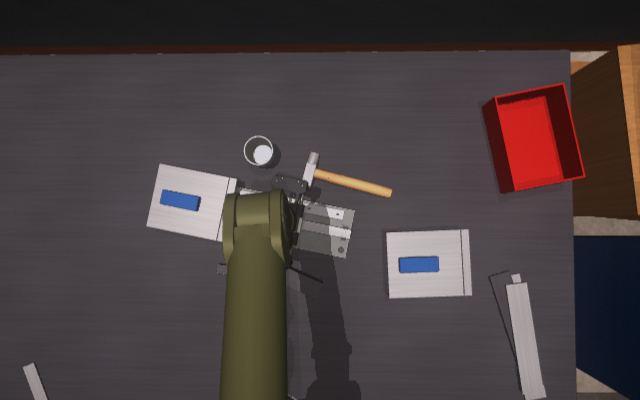

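The wrist view shows the groove at (388,180), still just ahead of the housing with the gold screw at (391,232). The top view shows the cover and bystanders unmoved. Smaller steps from here, feeling the force.

{"name": "play_rows", "arguments": {
  "targets": "0.8 0 0 0 0.01 0 -1;0.8 0 0 0 0 0 -1;0.5 0 0 0 0 0 -1;0 0 0 0 0 0 -1"
}}

```text
time: 6.65
position: [0.529, -0.041, 0.25]
tool_rot: [2.43, 1.971, -0.045]
ft_force: [-3.4, 3.9, 0.1]
grip_width: 0.276
```

```bash
python3 st.py
```

```text
t 6.65 grasp [ 0.5266 -0.0457  0.0861] rotneed(tool) [-0.0084  0.0307 -0.0141]
rail-frame grasp rel grip0 mm [79.8 -1.9 -1.1] to go, tool cm [-7.97  0.3   0.35] F rail axes [ 3.2 -4.  -0.1] grip 0.27621014881663214 qd 0.0052 q [ 0.54  0.26 -0.59  1.9   0.2   1.05 -0.34]
```

{"name": "play_rows", "arguments": {
  "targets": "0.7 0.1 0 0 0.01 -0.01 -1;0.6 0 0 0 0 0 -1"
}}

```text
time: 6.9
position: [0.5312, -0.0334, 0.2499]
tool_rot: [2.426, 1.98, -0.049]
ft_force: [-5.6, -6.8, 2.5]
grip_width: 0.277
```

{"name": "play_rows", "arguments": {
  "targets": "0.4 0 0 0 0 0 -1"
}}

```text
time: 7.02
position: [0.5316, -0.0317, 0.25]
tool_rot: [2.425, 1.977, -0.055]
ft_force: [-6.7, -6.6, 4.1]
grip_width: 0.275
```

```bash
python3 st.py
```

```text
t 7.025 grasp [ 0.5284 -0.0369  0.0861] rotneed(tool) [-0.0129  0.035  -0.0092]
rail-frame grasp rel grip0 mm [88.7 -1.8 -1.1] to go, tool cm [-8.86  0.27  0.41] F rail axes [-7.8 -5.3 -4.1] grip 0.27476323396974867 qd 0.0668 q [ 0.53  0.27 -0.59  1.89  0.2   1.06 -0.36]
```

{"name": "play_rows", "arguments": {
  "targets": "0.4 0 0 0 0 0 -1"
}}

```text
time: 7.15
position: [0.532, -0.0302, 0.2499]
tool_rot: [2.425, 1.974, -0.061]
ft_force: [-7.7, -7.2, 5.2]
grip_width: 0.277
```

{"name": "play_rows", "arguments": {
  "targets": "0.4 0 0 0 0 0 -1"
}}

```text
time: 7.28
position: [0.5325, -0.0286, 0.2499]
tool_rot: [2.424, 1.971, -0.067]
ft_force: [-6.9, -6.1, 4.8]
grip_width: 0.276
```

```bash
python3 st.py
```

```text
t 7.275 grasp [ 0.5288 -0.0351  0.0861] rotneed(tool) [-0.0143  0.0436 -0.012 ]
rail-frame grasp rel grip0 mm [90.5 -1.8 -1.1] to go, tool cm [-9.04  0.29  0.5 ] F rail axes [-7.3 -5.6 -4.8] grip 0.275601182496492 qd 0.0666 q [ 0.52  0.27 -0.59  1.89  0.21  1.06 -0.37]
```

The tool is tilting back (fingertips lagging), and zero-turn rows let that accumulate. I'll push on with small steps plus pitch correction.

{"name": "play_rows", "arguments": {
  "targets": "0.2 0.1 0 -0.01 0.02 -0.01 -1"
}}

```text
time: 7.4
position: [0.5321, -0.0274, 0.2499]
tool_rot: [2.423, 1.987, -0.043]
ft_force: [-16.3, 2.5, 15.0]
grip_width: 0.275
```

```bash
python3 st.py
```

```text
t 7.4 grasp [ 0.5295 -0.0313  0.086 ] rotneed(tool) [-0.0109  0.0263 -0.0033]
rail-frame grasp rel grip0 mm [94.4 -1.8 -1. ] to go, tool cm [-9.44  0.21  0.35] F rail axes [ -0.7 -16.5 -15. ] grip 0.2746900285421036 qd 0.1597 q [ 0.52  0.27 -0.6   1.89  0.2   1.05 -0.35]
```

{"name": "play_rows", "arguments": {
  "targets": "0.2 0.1 0 -0.01 0.03 -0.01 -1"
}}

```text
time: 7.52
position: [0.5317, -0.0264, 0.2499]
tool_rot: [-2.416, -2.0, 0.007]
ft_force: [-12.8, -6.6, 11.6]
grip_width: 0.273
```

```bash
python3 st.py
```

```text
t 7.525 grasp [ 0.5306 -0.0262  0.0859] rotneed(tool) [-0.0072 -0.0001  0.0058]
rail-frame grasp rel grip0 mm [99.7 -1.8 -0.9] to go, tool cm [-9.97  0.12  0.09] F rail axes [ -9.  -11.3 -11.6] grip 0.2731474315116567 qd 0.2355 q [ 0.54  0.26 -0.6   1.9   0.17  1.04 -0.32]
```

{"name": "play_rows", "arguments": {
  "targets": "0 -0.1 0 0 0 0 -1;0 0 0 0 0 0 -1"
}}

```text
time: 7.78
position: [0.5311, -0.0268, 0.2499]
tool_rot: [-2.419, -1.999, 0.005]
ft_force: [-2.8, 1.0, 0.4]
grip_width: 0.273
```

```bash
python3 st.py; python3 - <<'E'
from bench import ctrl
import cv2,numpy as np
for n in["wrist","side"]:
    d=ctrl.get_image(n);np.savez(f"/tmp/{n}4.npz",**d);cv2.imwrite(f"pics/{n}4.png",d["pixels"])
cv2.imwrite("pics/side4c.png",cv2.resize(d["pixels"][150:310,180:400],None,fx=3.5,fy=3.5))
E
python3 st.py
```

```text
t 7.775 grasp [ 0.5304 -0.0267  0.0859] rotneed(tool) [-0.0048  0.0001  0.0038]
rail-frame grasp rel grip0 mm [99.1 -1.9 -0.9] to go, tool cm [-9.91  0.15  0.09] F rail axes [ 0.4 -3.  -0.4] grip 0.2731797798679223 qd 0.003 q [ 0.54  0.26 -0.6   1.9   0.17  1.04 -0.32]
t 7.875 grasp [ 0.5304 -0.0267  0.086 ] rotneed(tool) [-0.0048  0.0002  0.0043]
rail-frame grasp rel grip0 mm [99.2 -1.8 -1. ] to go, tool cm [-9.92  0.14  0.1 ] F rail axes [-0.7 -1.  -0.4] grip 0.27636633421393414 qd 0.0023 q [ 0.54  0.26 -0.6   1.9   0.17  1.04 -0.32]
```

View pics/side4c.png

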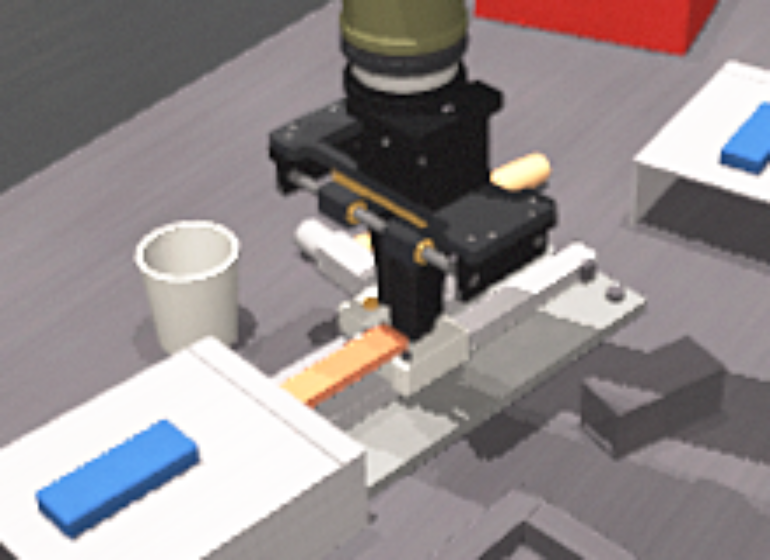

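View pics/wrist4.png

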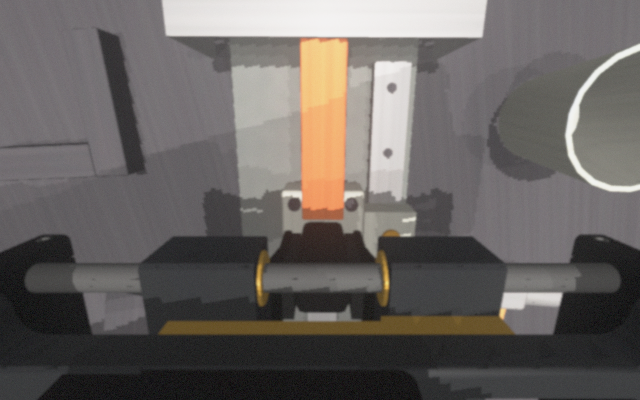

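The head is under the cover and no bystander has moved. I now measure the groove again in the wrist pictures to compare with the present grasp point.

```bash
python3 - <<'E'
import numpy as np,cv2
from h import *
a=np.radians(78.9);ex=np.array([np.cos(a),np.sin(a)]);ey=np.array([-ex[1],ex[0]]);g=np.array([.5131,-.1243])
def along(d,xs,name):
    # profile along rail at strip
    gr=cv2.cvtColor(d["pixels"],cv2.COLOR_BGR2GRAY).astype(np.float32)
    out=[]
    for s in xs:
        v=[]
        for y in (-.046,-.042,-.038):
            u=proj(d,[*(g+ex*s+ey*y),.024]);v.append(cv2.getRectSubPix(gr,(1,1),tuple(map(float,u)))[0,0])
        out.append(np.mean(v))
    print(name);print(dict(zip((xs*1000).round().astype(int).tolist(),np.round(out).astype(int).tolist())))
along(np.load("/tmp/wrist1.npz"),np.arange(.08,.116,.001),"wrist1")
along(np.load("/tmp/wrist3.npz"),np.arange(.084,.12,.001),"wrist3")
along(np.load("/tmp/top0.npz"),np.arange(.08,.116,.001),"top0")
E
```

```text
wrist1
{80: 229, 81: 229, 82: 229, 83: 229, 84: 230, 85: 230, 86: 230, 87: 229, 88: 230, 89: 230, 90: 228, 91: 217, 92: 198, 93: 189, 94: 189, 95: 187, 96: 185, 97: 180, 98: 168, 99: 161, 100: 160, 101: 161, 102: 159, 103: 159, 104: 170, 105: 209, 106: 236, 107: 242, 108: 242, 109: 243, 110: 242, 111: 242, 112: 243, 113: 242, 114: 242, 115: 242}
wrist3
{84: 125, 85: 131, 86: 141, 87: 150, 88: 152, 89: 153, 90: 154, 91: 153, 92: 155, 93: 174, 94: 186, 95: 189, 96: 188, 97: 186, 98: 184, 99: 183, 100: 171, 101: 159, 102: 156, 103: 156, 104: 155, 105: 171, 106: 202, 107: 217, 108: 222, 109: 225, 110: 227, 111: 226, 112: 227, 113: 227, 114: 227, 115: 228, 116: 228, 117: 227, 118: 228, 119: 228}
top0
{80: 199, 81: 200, 82: 200, 83: 200, 84: 200, 85: 200, 86: 200, 87: 200, 88: 198, 89: 193, 90: 181, 91: 161, 92: 142, 93: 132, 94: 130, 95: 129, 96: 128, 97: 127, 98: 126, 99: 125, 100: 126, 101: 126, 102: 128, 103: 135, 104: 150, 105: 171, 106: 190, 107: 200, 108: 202, 109: 203, 110: 203, 111: 203, 112: 203, 113: 203, 114: 203, 115: 203}
```

{"name": "play_rows", "arguments": {
  "targets": "0.3 0 0 0 0 0 -1"
}}

```text
time: 8.0
position: [0.5315, -0.0257, 0.2499]
tool_rot: [-2.421, -1.999, 0.011]
ft_force: [-3.7, -8.3, 3.4]
grip_width: 0.276
```

```bash
python3 st.py
```

```text
t 8.0 grasp [ 0.5305 -0.0262  0.0859] rotneed(tool) [-0.0057  0.004   0.0032]
rail-frame grasp rel grip0 mm [99.7 -1.8 -0.9] to go, tool cm [-9.97  0.15  0.13] F rail axes [-8.9 -2.1 -3.4] grip 0.27610803970002146 qd 0.052 q [ 0.54  0.26 -0.6   1.9   0.17  1.04 -0.33]
```

The groove centre comes out at 97.7, 98.2 and 99.3 mm in the three pictures, and the grasp rested at 99.2. A 3 mm nudge forward gave only 0.6 mm of travel at 9 N, so it sits in the detent. I test the other side, then relax.

{"name": "play_rows", "arguments": {
  "targets": "0 0 0 0 0 0 -1;-0.3 0 0 0 0 0 -1"
}}

```text
time: 8.25
position: [0.5312, -0.027, 0.25]
tool_rot: [-2.419, -1.998, 0.007]
ft_force: [-0.9, 7.8, -1.3]
grip_width: 0.272
```

```bash
python3 st.py
```

```text
t 8.25 grasp [ 0.5303 -0.027   0.086 ] rotneed(tool) [-0.0055  0.0008  0.0039]
rail-frame grasp rel grip0 mm [98.8 -1.8 -1. ] to go, tool cm [-9.88  0.14  0.1 ] F rail axes [ 7.4 -2.4  1.3] grip 0.2715993776835666 qd 0.0503 q [ 0.54  0.26 -0.6   1.9   0.17  1.04 -0.32]
```

{"name": "play_rows", "arguments": {
  "targets": "0 0 0 0 0 0 -1;0 0 0 0 0 0 -1;0 0 0 0 0 0 -1"
}}

```text
time: 8.62
position: [0.5313, -0.0267, 0.2499]
tool_rot: [-2.419, -1.999, 0.007]
ft_force: [-1.6, 0.8, 1.0]
grip_width: 0.273
```

```bash
python3 st.py
```

```text
t 8.625 grasp [ 0.5304 -0.0267  0.0859] rotneed(tool) [-0.0055  0.001   0.0044]
rail-frame grasp rel grip0 mm [99.1 -1.8 -0.9] to go, tool cm [-9.91  0.14  0.1 ] F rail axes [ 0.5 -1.7 -1. ] grip 0.2732680861968723 qd 0.0013 q [ 0.54  0.26 -0.6   1.9   0.17  1.04 -0.32]
```

It resisted both ways and came back to 99.1 mm. One more check against creep: a mild sustained push.

{"name": "play_rows", "arguments": {
  "targets": "0.2 0 0 0 0 0 -1;0.2 0 0 0 0 0 -1;0.2 0 0 0 0 0 -1"
}}

```text
time: 9.0
position: [0.5318, -0.0252, 0.2499]
tool_rot: [2.424, 1.998, -0.017]
ft_force: [-4.8, -4.4, 2.7]
grip_width: 0.274
```

```bash
python3 st.py
```

```text
t 9.0 grasp [ 0.5305 -0.0264  0.0859] rotneed(tool) [-0.0068  0.0085  0.0017]
rail-frame grasp rel grip0 mm [99.4 -1.8 -0.9] to go, tool cm [-9.94  0.16  0.18] F rail axes [-5.2 -3.9 -2.7] grip 0.27413289685923237 qd 0.0334 q [ 0.53  0.26 -0.6   1.9   0.18  1.04 -0.34]
```

{"name": "play_rows", "arguments": {
  "targets": "0 0 0 0 0 0 -1;0 0 0 0 0 0 -1;0 0 0 0 0 0 -1"
}}

```text
time: 9.38
position: [0.5318, -0.0254, 0.2499]
tool_rot: [-2.424, -1.998, 0.017]
ft_force: [-3.7, -1.8, 0.9]
grip_width: 0.273
```

```bash
python3 st.py
```

```text
t 9.375 grasp [ 0.5304 -0.0265  0.0859] rotneed(tool) [-0.0068  0.0082  0.0019]
rail-frame grasp rel grip0 mm [99.3 -1.8 -0.9] to go, tool cm [-9.93  0.16  0.17] F rail axes [-2.5 -3.3 -0.9] grip 0.27303827835863864 qd 0.0016 q [ 0.53  0.26 -0.6   1.9   0.18  1.04 -0.34]
```

It holds at 5 N, above the 2–3 N drag, with only 0.3 mm of give, so the ball is in. I relax the leftover push and hand in.

{"name": "play_rows", "arguments": {
  "targets": "-0.1 0 0 0 0 0 -1;0 0 0 0 0 0 -1;0 0 0 0 0 0 -1;0 0 0 0 0 0 -1"
}}

```text
time: 9.88
position: [0.5317, -0.0257, 0.2499]
tool_rot: [-2.423, -1.999, 0.015]
ft_force: [-2.9, -0.6, 0.8]
grip_width: 0.275
```

```bash
python3 st.py; python3 -c "
from bench import ctrl
print(ctrl.close_job())"
```

```text
t 9.875 grasp [ 0.5304 -0.0266  0.0859] rotneed(tool) [-0.0066  0.0071  0.0025]
rail-frame grasp rel grip0 mm [99.2 -1.8 -0.9] to go, tool cm [-9.92  0.16  0.16] F rail axes [-1.2 -2.7 -0.8] grip 0.27511654519933115 qd 0.0009 q [ 0.53  0.26 -0.6   1.9   0.18  1.04 -0.33]
the job is handed in; nothing more can be done
None
```

I pinched the carriage's black grip with 40 N and slid it about 98–99 mm along the rail into the left-hand cover. I then handed the job in at 9.9 s, still holding it; no verdict was reported.

**Ball in the groove:** I could not read the ball joint itself, so this rests on force and position.
- The carriage moved 0.6 mm forward at 9 N and 0.4 mm back at 7 N. Under a sustained push it held at 5 N with 0.3 mm of give, which is above the 2–3 N drag.
- After the backward nudge it settled back to where it had rested before, at 99.1 mm.
- The groove centre measured 97.7, 98.2 and 99.3 mm in three pictures, against a grasp point at 99.2 mm. That spread of about 1.5 mm is close to the margin for the 2.8 mm drop, so the force checks weigh more.

**Head under the cover:** about 42 mm in, worked out from the measured cover edge and the grasp point.

**Hold at the end:** the joints were almost still (under 0.001 rad/s), and about 1 N was left along the rail. The grasp point was about 2 mm from the grip's axis.

**On the way:** the tool tilted back up to 0.044 rad while sliding, and I corrected it before the groove.

**Bystanders:** none had shifted in the last views I took, about 2 s before handing in. I judged this by eye and did not measure it.

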